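# Sort the treatment leftovers into their trays

## Robot

A 6-joint arm with a two-finger parallel gripper is mounted at the origin on a cart in front of the work surface, level with it; the furniture and walls round the work are solid. World frame = base frame: x ahead of the robot, y to its left, z up, the work surface at z = 0. Lengths are in m, angles in degrees, forces in N, time in s.
With the tool pointing down it reaches from about 0.375 to 0.9 m from the base axis. Payload 3.1 kg.
Tool frame: the origin (TCP) lies on the centre line of the jaws, within the pads' length; the fingertips stand 25 mm ahead of it and the grasp point (between the pads) lies 6 mm ahead of it; z points along the fingers, y is the line along which they close (so a half turn about z gives the same grasp; the last joint's range is limited). The gripper opens to 87 mm and grips with 3 to 60 N. Pads are 19 mm wide; open, the fingers measure 117 mm over their backs; the gripper's body (75 mm by 190 mm) begins 51 mm behind the grasp point.
Start: joints at [66.606, 30.224, 82.088, -0, 67.689, -10.227], TCP at [0.142, 0.609, 0.248] pointing down, gripper open.
Joint ranges: [-176.69, 176.69], [-43.24, 126.21], [12.49, 139.97], [-82, 262], [0, 151.66], [-163.58, 163.58]. Speed limits (degrees/s): [159.86, 159.86, 180, 180, 180, 180].

## Interface

Orientations are given as a 3x3 rotation matrix whose columns are the frame's x, y, z axes.
In Python, from rig import read_state, capture, camera_params, hand_in gives the robot as it stands.
- The arm moves only by the tool apply_moves, never from a script. Its argument "rows" is a list of rows, each an object of numbers: "x", "y", "z": the shift along the tool's x, y, z in mm; "rx", "ry", "rz": the turn, a rotation vector about the tool's x, y, z in units of 6 degrees (1.0 is 6 degrees); "claw": the closure in counts, from 0 (fully open) to 255 (shut). A call has 1 to 10 rows; each row is the pose to reach, as a shift and turn from the pose commanded when the call began, along the tool's axes at that moment; what a row does not reach only later rows make up. A row lasts 1/8 s, in which the tool goes at most 62.5 mm and 10.7 degrees, less where a joint would pass 70% of its speed; a pose out of reach is approached as far as the arm can. A call with a gripper value outside its range is refused whole. The fingers move at their own pace and stop on an object; the grip force is fixed at half the most. Time passes only in rows, so rows that repeat a pose let the fingers close. It gives the time, the measured TCP pose, the force, the opening and the grip force at its end, in the units of the state.
- read_state(): the state, without advancing time (a new reading comes with each control period).
- capture(name): name is "scene" or "top" or "wrist"; returns (picture, depth): 384x512x3 uint8, red, green, blue; 384x512 float32, m along the optical axis (not along the pixel's ray), 0 where there is no reading.
- camera_params(name): a dict with "fx", "fy", "cx", "cy" (pixels), "xyz" and "orientation" of the camera in the world. Camera axes: x right, y up, looking along -z (the intrinsics and any distortion apply to the point x, -y, -z); pixel columns grow to the right and rows downward; lengths in m; the calibration is good to about 2 mm. A picture is of the moment at which its call begins: read the wrist's pose just before it. camera_params takes no time and is no camera call; for the wrist camera it gives the pose at the moment of the call.
- hand_in(): hands the job in; it is judged then, once.
The state is a dict: "time_s": time; "joint_positions": joint angles; "qvel": joint speeds; "tau": joint torques, N m; "position": TCP position; "tcp_rot": TCP orientation; "force": force on the tool from outside, world axes, zero at the start; "moment": the same for the moment, N m; "opening": opening from 0.0 (shut) to 1.0 (fully open); "grasp_force": force on a finger pad.
Only numpy, scipy, OpenCV 4.12 (cv2) and the standard library are available. Lean on these libraries where they do the work, as an engineer would, in place of code of your own. Each camera call takes 0.05 s, during which the arm holds its last target. There are 200 camera calls.

## Task

Sort what lies in front of the trays after the treatment: stand both vials upright on the floor of the blue tray, lay both syringes flat on the floor of the yellow tray, not one on the other, and lay the marker pen flat on the floor of the green tray. Never tip a vial over, and leave the infusion bottle and the pill bottle behind the trays where they stand.

Things in the scene. Friction and masses are not known exactly. Their poses are not given: they have to be found in the camera images.
- vial_blue: glass medicine vial with a blue cap and a blue label, standing upright; 24 mm diameter, 48 mm tall, straight body up to 37 mm, cap 19 mm wide. Origin: centre of its underside, z up its axis.
- vial_red: glass medicine vial with a red cap and a red label, standing upright; 22 mm diameter, 52 mm tall, straight body up to 40 mm, cap 17 mm wide. Origin: centre of its underside, z up its axis.
- syringe_large_mid (a point): large clear/white syringe lying flat, 25 x 167 x 23 mm over all. This point: the centre of the body, midway along its length and on its long axis; y runs along its length, x across it, z up. The barrel, 20 mm in diameter, spans y = -40 to +62 mm with its axis 11 mm above the surface it lies on: grasp it there, across x; the flange is at y = +63 mm, the thin capped needle at the -y end.
- syringe_small_mid (a point): small clear/white syringe lying flat, 16 x 97 x 16 mm over all. This point: the centre of the body, midway along its length and on its long axis; y runs along its length, x across it, z up. The barrel, 13 mm in diameter, spans y = -20 to +24 mm with its axis 8 mm above the surface it lies on: grasp it there, across x.
- pen_mid (a point): marker pen with a white barrel and a red cap, lying flat, 17 x 135 x 16 mm. This point: the centre of the body, midway along its length and on its long axis; y runs along its length, x across it, z up. It is 8 mm above the surface it lies on. Grasp it at the middle, across x.
- blue_tray: blue plastic tray, open at the top, fixed to the worktop; outside 145 (x) by 205 (y) by 20 mm high (rim bead to 22 mm), walls 3 mm, floor 4 mm thick, so 139 by 199 mm inside. A small tab sticks out 9 mm beyond each short end. Origin: centre of its underside, on the worktop; y runs along its long side, z up.
- yellow_tray: yellow plastic tray, open at the top, fixed to the worktop; outside 145 (x) by 205 (y) by 20 mm high (rim bead to 22 mm), walls 3 mm, floor 4 mm thick, so 139 by 199 mm inside. A small tab sticks out 9 mm beyond each short end. Origin: centre of its underside, on the worktop; y runs along its long side, z up.
- green_tray: green plastic tray, open at the top, fixed to the worktop; outside 145 (x) by 205 (y) by 20 mm high (rim bead to 22 mm), walls 3 mm, floor 4 mm thick, so 139 by 199 mm inside. A small tab sticks out 9 mm beyond each short end. Origin: centre of its underside, on the worktop; y runs along its long side, z up.
- infusion_bottle: bystander: white plastic infusion bottle standing loose behind the trays, 52 x 56 x 143 mm. Origin: centre of its underside.
- pill_bottle: bystander: dark amber pill bottle with a green screw cap standing loose behind the trays, 45 mm diameter, 72 mm tall. Origin: centre of its underside.
There are look-alikes about, which are no part of the job. What is shaped like the vial_blue but orange is not meant.

How it is judged:
By the outcome, as a careful person would: the job done as asked, in the order asked, and still so for the second after the job is handed in, with the robot touching nothing.
It also fails if it takes over 128 s, if anything falls off the work surface, if the arm or the gripper's body presses on something with over 40 N, if the wrist force passes 120 N, or if a joint passes its speed limit or range.

## Working session

There is one attempt and no reset: what is moved stays moved. The work goes in short steps, Python scripts to look and compute and a tool call to move; the robot and the scene stay as the last step left them, time stands still between calls to the robot, and variables do not carry over. Pictures are saved under pics/ and viewed, at most 14 in all, crops included, and the job is handed in when it is done.

Besides the shell and the picture viewer there is one more tool, called after "Request:" by a JSON object that holds its "name" and its "arguments", one argument or row to a line. apply_moves: Moves the arm, as the interface text tells. Its arguments: {"type":"object","properties":{"rows":{"type":"array"}},"required":["rows"]}

```bash
mkdir -p pics; ls
python3 - <<'E'
from rig import *
import cv2,numpy as np
for n in("scene","top"):
    im,d=capture(n); cv2.imwrite(f"pics/{n}0.png",im[:,:,::-1]); np.save(f"pics/{n}0.npy",d)
    cv2.imwrite(f"pics/{n}0b.png",cv2.resize(im[:,:,::-1],(800,600)))
    print(n,camera_params(n),d.min(),d.max())
s=read_state();print(s['tcp_rot'],s['position'],s['time_s'])
E
```

```text
pics
scene {'fx': 457.80708437471714, 'fy': 457.80708437471714, 'cx': 247.83234275061417, 'cy': 198.37942342713802, 'xyz': array([-0.1985235 , -0.34318671,  0.61762847]), 'orientation': array([[ 0.39124627,  0.53199469, -0.75093808],
       [-0.92007749,  0.20874877, -0.33148358],
       [-0.0195901 ,  0.82061294,  0.57114852]])} 0.0 3.3704705
top {'fx': 483.26085182728633, 'fy': 483.26085182728633, 'cx': 252.84260778224703, 'cy': 188.97934234347912, 'xyz': array([ 0.44943525, -0.01038776,  1.16955573]), 'orientation': array([[ 0.00471132,  0.99603911, -0.08879135],
       [-0.99963704,  0.00233578, -0.02683918],
       [-0.02652548,  0.08888557,  0.99568858]])} 0.0 2.061616
[[-9.73716042e-01  2.27764091e-01 -7.67372487e-04]
 [ 2.27765130e-01  9.73714459e-01 -1.78803255e-03]
 [ 3.39952079e-04 -1.91581667e-03 -9.99998107e-01]] [0.14208597 0.60800764 0.24668332] 0.1
```

View pics/top0b.png

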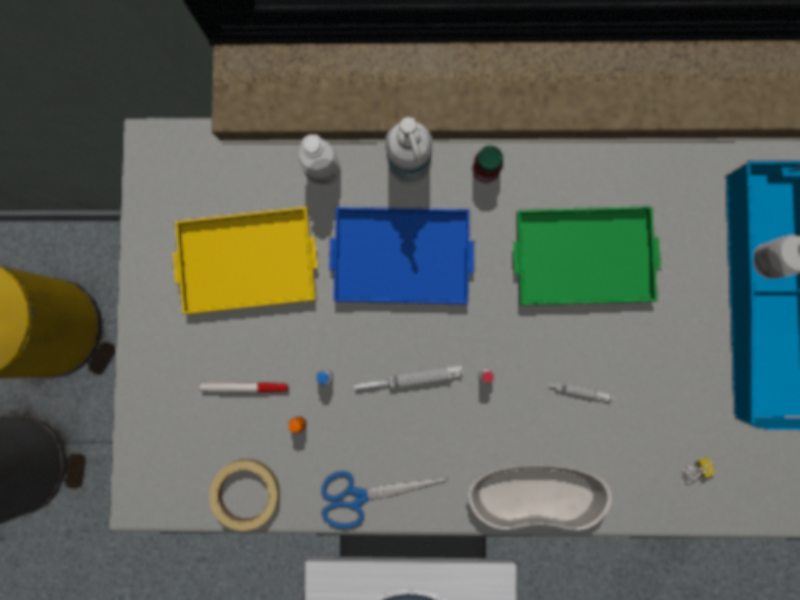

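View pics/scene0b.png

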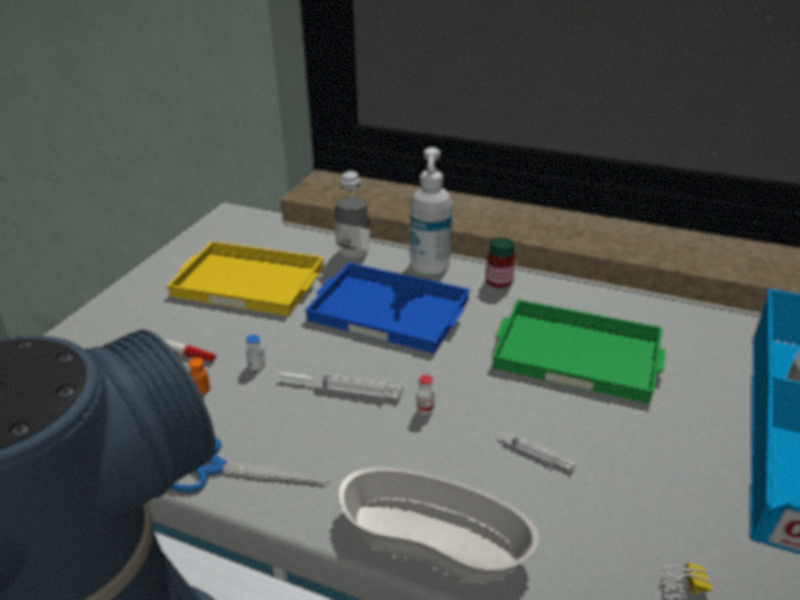

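The top view (800x600) shows:
- **Pen:** (245,388), with the red cap to the right.
- **Vials:** blue at (323,378), red at (487,377). The orange decoy is at (297,425).
- **Syringes:** large from (355,386) to (462,373), with its flange to the right; small from (550,387) to (610,398).
- **Trays:** yellow (247,262), blue (402,257), green (587,257).

The scene view agrees with this layout. Next I'll measure by colour and height masks.

```bash
cat > h.py <<'E'
import numpy as np,cv2
from rig import *
def ray(c,uv,z):
    uv=np.atleast_2d(np.asarray(uv,float)); z=np.broadcast_to(z,len(uv))
    d=np.c_[(uv[:,0]-c['cx'])/c['fx'],-(uv[:,1]-c['cy'])/c['fy'],-np.ones(len(uv))]@np.array(c['orientation']).T
    o=np.array(c['xyz']); return o+d*((z-o[2])/d[:,2])[:,None]
def cloud(c,dep):
    v,u=np.indices(dep.shape)
    p=np.stack([(u-c['cx'])/c['fx'],-(v-c['cy'])/c['fy'],-np.ones(dep.shape)],-1)*dep[...,None]
    return p@np.array(c['orientation']).T+np.array(c['xyz'])
def blobs(m,mn=8):
    n,l,s,ce=cv2.connectedComponentsWithStats(m.astype(np.uint8),connectivity=8)
    return [(s[i,4],ce[i],l==i) for i in range(1,n) if s[i,4]>=mn]
def hsv(im): return cv2.cvtColor(im,cv2.COLOR_RGB2HSV)
def axis(P):
    (cx,cy),(w,h),a=cv2.minAreaRect((P[:,:2]*1000).astype(np.float32))
    if w>h: a+=90
    a=(a+90)%180   # direction of long side, deg
    return cx,cy,max(w,h),min(w,h),a
E
python3 - <<'E'
from h import *
im=cv2.imread('pics/top0.png')[:,:,::-1].copy();d=np.load('pics/top0.npy');c=camera_params('top')
H=hsv(im);P=cloud(c,d)
z=P[...,2]
print('table z med',np.median(z[235:300,80:450]))
for n,lo,hi,zz in(('yellow',20,32,.022),('blue',108,125,.022),('green',55,75,.022),('cap',0,0,.05)):
    if n=='cap':break
    m=(H[...,0]>=lo)&(H[...,0]<=hi)&(H[...,1]>130)&(H[...,2]>40)
    for a,ce,b in blobs(m):
        if a<20:continue
        v,u=np.nonzero(b);print(n,a,ce.round(1),axis(ray(c,np.c_[u,v],zz if a>1000 else .048)),z[b].max().round(3))
m=((H[...,0]<6)|(H[...,0]>172))&(H[...,1]>120)&(H[...,2]>60)
for a,ce,b in blobs(m,10): print('red',a,ce.round(1),ray(c,ce,.052).round(4),ray(c,ce,.008).round(4),np.median(z[b]).round(3))
# objects in the row by height
m=(z>.006)&(d>0); m[:225]=0;m[275:]=0;m[:,:120]=0;m[:,420:]=0
for a,ce,b in blobs(m,15):
    v,u=np.nonzero(b);print('obj',a,ce.round(1),np.round(axis(P[b]),1),z[b].max().round(3))
g=cv2.cvtColor(im,cv2.COLOR_RGB2GRAY)
m=(H[...,1]<60)&(g>165);m[:225]=0;m[275:]=0;m[:,:120]=0;m[:,420:]=0
print('grey',np.median(g[225:275,120:420]))
for a,ce,b in blobs(m,10):
    v,u=np.nonzero(b);print('white',a,ce.round(1),np.round(axis(ray(c,np.c_[u,v],.01)),1))
E
```

```text
table z med -0.00039115943205592085
yellow 5283 [156.5 166.6] (605.952392578125, 253.05682373046875, 221.3878631591797, 146.68125915527344, 96.49335098266602) 1.17
yellow 3622 [ 27.3 207.8] (512.8748779296875, 554.7437133789062, 170.57785034179688, 150.99224853515625, 2.971825122833252) 1.17
yellow 57 [451.7 298.6] (301.1673583984375, -430.68438720703125, 25.686664581298828, 15.771503448486328, 21.883697509765625) 0.022
blue 5262 [256.7 163.3] (614.0884399414062, 12.273269653320312, 218.46856689453125, 145.7721405029297, 89.0434341430664) 1.17
green 5308 [374.9 163.6] (613.5629272460938, -269.6458435058594, 218.8165283203125, 144.01907348632812, 91.55871415138245) 1.17
red 35 [311.7 240.9] [[ 0.4298 -0.1157  0.052 ]] [[ 0.429  -0.1199  0.008 ]] 0.051
red 103 [173.4 247.6] [[0.4128 0.2024 0.052 ]] [[0.4114 0.2108 0.008 ]] 0.013
obj 444 [265.7 240.7] [427.8   2.6 165.5  21.7  98.6] 0.026
obj 92 [207.  240.7] [429.  128.3  22.7  21.7  85.7] 0.052
obj 78 [310.4 240. ] [ 431.7 -114.9   20.9   18.7   91.7] 0.058
obj 357 [155.1 247.1] [412.7 252.9 132.9  14.5  90.3] 0.021
obj 184 [371.1 249.8] [ 408.3 -260.6   93.9   14.8   78.9] 0.016
obj 89 [189.6 270.4] [360.1 168.4  23.6  18.4  78.5] 0.052
grey 133.0
white 19 [290.3 236. ] [440.5 -69.5  16.7   4.7  90.3]
white 17 [234.8 245.7] [416.8  64.1  31.4   2.9  97.4]
white 77 [147.2 246.6] [412.5 276.6  82.1   4.8  90.3]
```

The measured sizes match the given ones: large syringe 165 mm, pen 133 mm, small syringe 94 mm, and vial tops at about 50 mm. I'll go above the blue vial with the jaws closing along world x, then look from close by.

Request:
{"name": "apply_moves", "arguments": {
  "rows": [
    {"x": -390,"y": -403,"z": 60,"rz": 12.8},
    {"x": -390,"y": -403,"z": 60,"rz": 12.8},
    {"x": -390,"y": -403,"z": 60,"rz": 12.8},
    {"x": -390,"y": -403,"z": 60,"rz": 12.8},
    {"x": -390,"y": -403,"z": 60,"rz": 12.8},
    {"x": -390,"y": -403,"z": 60,"rz": 12.8},
    {"x": -390,"y": -403,"z": 60,"rz": 12.8},
    {"x": -390,"y": -403,"z": 60,"rz": 12.8},
    {"x": -390,"y": -403,"z": 60,"rz": 12.8},
    {"x": -390,"y": -403,"z": 60,"rz": 12.8}
  ]
}}

```text
validation failed for argument at $.ro...
```

```bash
cat > look.py <<'E'
import sys
from h import *
s=read_state();c=camera_params('wrist');im,d=capture('wrist')
cv2.imwrite(f'pics/{sys.argv[1]}.png',im[:,:,::-1]);P=cloud(c,d);z=P[...,2];H=hsv(im)
print(s['time_s'],s['position'].round(4),s['tcp_rot'].round(3).tolist(),'cam',c['xyz'].round(3),'open',s['opening'],'F',s['force'].round(1))
near=(d>0.03)
for n,m in (('obj',near&(z>.005)&(z<.08)),('blue',(H[...,0]>100)&(H[...,0]<125)&(H[...,1]>130)&(H[...,2]>50)),('red',((H[...,0]<6)|(H[...,0]>172))&(H[...,1]>120)&(H[...,2]>60))):
    for a,ce,b in blobs(m,100):
        print(n,a,ce.round(0),'mm',np.round(axis(P[b]),1),'z',np.percentile(z[b],[5,50,98]).round(4))
E
python3 look.py w1
```

```text
0.1 [0.1421 0.608  0.2467] [[-0.974, 0.228, -0.001], [0.228, 0.974, -0.002], [0.0, -0.002, -1.0]] cam [0.072 0.625 0.385] open 0.9966409572517434 F [ 0.1  0.1 -0.6]
```

View pics/w1.png

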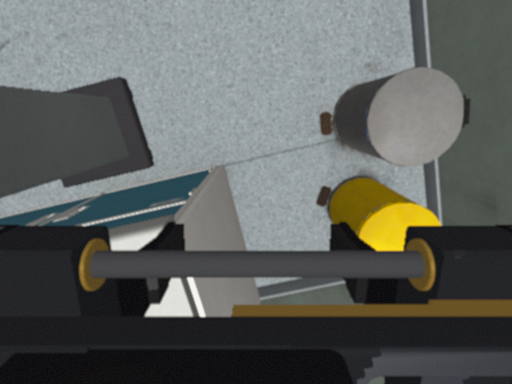

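The move was refused, probably because the rows lacked some keys. The picture only shows the floor beside the bench at the start pose, with the fingers along rows 230–384. I'll resend it with all the keys.

Request:
{"name": "apply_moves", "arguments": {
  "rows": [
    {"x": -390,"y": -403,"z": 60,"rx": 0,"ry": 0,"rz": 12.8,"claw": 0},
    {"x": -390,"y": -403,"z": 60,"rx": 0,"ry": 0,"rz": 12.8,"claw": 0},
    {"x": -390,"y": -403,"z": 60,"rx": 0,"ry": 0,"rz": 12.8,"claw": 0},
    {"x": -390,"y": -403,"z": 60,"rx": 0,"ry": 0,"rz": 12.8,"claw": 0},
    {"x": -390,"y": -403,"z": 60,"rx": 0,"ry": 0,"rz": 12.8,"claw": 0},
    {"x": -390,"y": -403,"z": 60,"rx": 0,"ry": 0,"rz": 12.8,"claw": 0},
    {"x": -390,"y": -403,"z": 60,"rx": 0,"ry": 0,"rz": 12.8,"claw": 0},
    {"x": -390,"y": -403,"z": 60,"rx": 0,"ry": 0,"rz": 12.8,"claw": 0},
    {"x": -390,"y": -403,"z": 60,"rx": 0,"ry": 0,"rz": 12.8,"claw": 0},
    {"x": -390,"y": -403,"z": 60,"rx": 0,"ry": 0,"rz": 12.8,"claw": 0}
  ]
}}

```text
time_s: 1.4
position: [0.4333, 0.1238, 0.1873]
tcp_rot: [[0.007, 1.0, 0.002], [1.0, -0.007, -0.0], [-0.0, 0.002, -1.0]]
force: [-0.5, 0.8, -0.2]
opening: 0.997
grasp_force: 0.0
```

```bash
python3 look.py w2
python3 - <<'E'
from h import *
im=cv2.imread('pics/top0.png')[:,:,::-1].copy();d=np.load('pics/top0.npy');P=cloud(camera_params('top'),d);z=P[...,2]
m=(z>.03)&(z<.3);m[140:]=0;m[:70]=0;m[:,:150]=0;m[:,450:]=0
for a,ce,b in blobs(m,60): print(ce.round(),np.round(P[b].min(0),3),np.round(P[b].max(0),3))
E
```

```text
1.4 [0.4333 0.1238 0.1873] [[0.007, 1.0, 0.002], [1.0, -0.007, -0.0], [-0.0, 0.002, -1.0]] cam [0.433 0.196 0.326] open 0.9973320427870804 F [-0.5  0.8 -0.2]
obj 6786 [63. 54.] mm [249.9 248.  104.   97.7 178.3] z [0.0083 0.0256 0.0275]
obj 1829 [233.  59.] mm [410.3 244.3 112.   15.4  89.8] z [0.0112 0.0155 0.0178]
obj 14909 [431.  81.] mm [608.4 227.3 165.5 147.3  96.7] z [0.0051 0.0059 0.024 ]
obj 629 [179. 140.] mm [356.5 171.6  23.6  20.7 131.7] z [0.0114 0.0475 0.0503]
obj 518 [250. 179.] mm [425.8 131.8  23.4  21.2 177.9] z [0.0159 0.0478 0.0502]
obj 2117 [ 88. 200.] mm [243.2 104.3  84.5  64.7 176.1] z [0.0063 0.0098 0.0119]
obj 4242 [415. 207.] mm [614.8  81.2 147.3  87.5 179.7] z [0.0051 0.0063 0.0242]
obj 106 [462. 216.] mm [669.7  79.4  26.1  14.8 113.9] z [0.0051 0.0056 0.0066]
obj 235 [241. 232.] mm [414.5  64.5  44.6   7.8  99. ] z [0.0116 0.0139 0.0157]
obj 447 [252. 291.] mm [426.5 -10.   44.7  19.8  99.5] z [0.0146 0.0203 0.0225]
obj 122 [346. 297.] mm [541.6 -23.2  36.2  12.6 115.4] z [0.0056 0.0145 0.0242]
blue 1813 [ 88. 201.] mm [322.7 127.5 250.6  69.5  16.2] z [0.0067 0.0099 0.2375]
blue 253 [250. 184.] mm [433.  158.1  73.4  17.5  76.2] z [0.0477 0.0489 0.0507]
blue 6808 [415. 211.] mm [552.3 101.8 283.7 107.5 162.5] z [0.004  0.0055 0.2378]
blue 103 [348. 299.] mm [510.4  37.4 171.1  10.6 117.2] z [0.0053 0.0224 0.2122]
red 603 [234.  97.] mm [418.1 211.7  44.2  28.   94. ] z [0.0117 0.0155 0.018 ]
[284.  82.] [ 0.718 -0.446  0.03 ] [0.836 0.27  0.204]
[312. 103.] [ 0.732 -0.141  0.031] [ 0.775 -0.098  0.076]
```

View pics/w2.png

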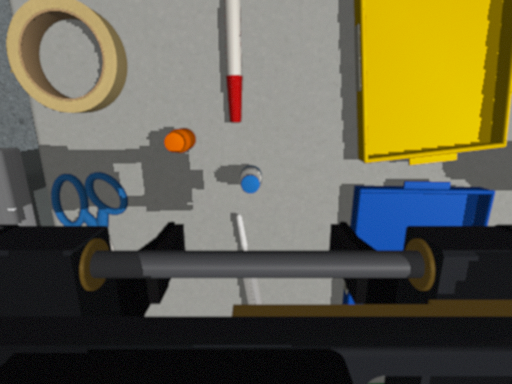

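In this view the blue cap is at (250,184), the pen is at the top at (234,60), the large syringe's needle is at (240,230), and nothing blocks the jaws. Everything behind the trays has x > 0.718. I'm descending partway and letting the arm settle.

Request:
{"name": "apply_moves", "arguments": {
  "rows": [
    {"x": 0,"y": -3,"z": 50,"rx": 0,"ry": 0,"rz": 0,"claw": 0},
    {"x": 0,"y": -3,"z": 90,"rx": 0,"ry": 0,"rz": 0,"claw": 0},
    {"x": 0,"y": -3,"z": 95,"rx": 0,"ry": 0,"rz": 0,"claw": 0},
    {"x": 0,"y": -3,"z": 95,"rx": 0,"ry": 0,"rz": 0,"claw": 0},
    {"x": 0,"y": -3,"z": 95,"rx": 0,"ry": 0,"rz": 0,"claw": 0}
  ]
}}

```text
time_s: 2.08
position: [0.4281, 0.1279, 0.0939]
tcp_rot: [[-0.002, 1.0, 0.003], [1.0, 0.002, 0.0], [0.0, 0.003, -1.0]]
force: [0.6, -0.1, 0.8]
opening: 1.001
grasp_force: 0.0
```

```bash
cat >> look.py <<'E'
for n,m,zz in (('bluecap',(H[...,0]>100)&(H[...,0]<125)&(H[...,1]>130)&(H[...,2]>50),.048),('redcap',((H[...,0]<6)|(H[...,0]>172))&(H[...,1]>120)&(H[...,2]>60),.052)):
    for a,ce,b in blobs(m,60): print(n,a,ce.round(),ray(c,ce,zz).round(4))
E
python3 look.py w3
```

```text
2.075 [0.4281 0.1279 0.0939] [[-0.002, 1.0, 0.003], [1.0, 0.002, 0.0], [0.0, 0.003, -1.0]] cam [0.427 0.2   0.232] open 1.0010046160087516 F [ 0.6 -0.1  0.8]
obj 5069 [46. 62.] mm [282.9 232.5  86.   30.   63.2] z [0.0076 0.0252 0.0273]
obj 2774 [232.  63.] mm [410.6 230.8  85.5  16.2  89.6] z [0.0112 0.0155 0.0179]
obj 12736 [453.  98.] mm [578.9 210.7 139.5  85.1  96.8] z [0.0051 0.0059 0.024 ]
obj 1473 [153. 157.] mm [356.7 171.2  23.4  21.6  91.6] z [0.0122 0.0429 0.0501]
obj 1197 [255. 212.] mm [426.4 131.7  23.2  21.8 145.1] z [0.0136 0.0451 0.05  ]
obj 1194 [ 38. 212.] mm [252.5 123.7  62.8  23.8 179.7] z [0.006  0.0096 0.0117]
obj 1192 [446. 225.] mm [579.7 116.7  88.6  27.7  19.5] z [0.0063 0.0179 0.022 ]
obj 223 [177. 232.] mm [382.9 131.9  19.7   7.4 117.3] z [0.0704 0.075  0.0798]
obj 219 [335. 232.] mm [472.3 132.1  19.9   7.4  62.8] z [0.0704 0.075  0.0798]
obj 239 [243. 290.] mm [416.5  54.1  28.1   8.   98. ] z [0.0122 0.0142 0.0158]
blue 1105 [ 38. 212.] mm [330.4 147.7 216.5  39.6  17.9] z [0.0057 0.0095 0.0118]
blue 508 [255. 221.] mm [426.3 131.   17.   16.6 173.2] z [0.0479 0.0489 0.0503]
blue 1319 [446. 225.] mm [516.3 132.8 214.   61.6 159.1] z [0.0052 0.0183 0.1456]
red 1278 [233.  95.] mm [415.4 211.5  45.1  22.6  92.8] z [0.0116 0.0155 0.0179]
bluecap 1105 [ 38. 212.] [[0.2828 0.1374 0.048 ]]
bluecap 508 [255. 221.] [[0.4263 0.1309 0.048 ]]
bluecap 1319 [446. 225.] [[0.5552 0.1284 0.048 ]]
bluecap 95 [379. 380.] [[ 0.5245 -0.0027  0.048 ]]
redcap 1278 [233.  95.] [[0.4139 0.211  0.052 ]]
```

The cap is at (426.3,131) in mm, so the correction is about 2 mm. I'll descend to a TCP height of 28 mm (tips at 3 mm) and close.

Request:
{"name": "apply_moves", "arguments": {
  "rows": [
    {"x": 2,"y": -1,"z": 25,"rx": 0,"ry": 0,"rz": 0,"claw": 0},
    {"x": 2,"y": -1,"z": 50,"rx": 0,"ry": 0,"rz": 0,"claw": 0},
    {"x": 2,"y": -1,"z": 65,"rx": 0,"ry": 0,"rz": 0,"claw": 0},
    {"x": 2,"y": -1,"z": 65,"rx": 0,"ry": 0,"rz": 0,"claw": 0},
    {"x": 2,"y": -1,"z": 65,"rx": 0,"ry": 0,"rz": 0,"claw": 130},
    {"x": 2,"y": -1,"z": 65,"rx": 0,"ry": 0,"rz": 0,"claw": 170},
    {"x": 2,"y": -1,"z": 65,"rx": 0,"ry": 0,"rz": 0,"claw": 210},
    {"x": 2,"y": -1,"z": 65,"rx": 0,"ry": 0,"rz": 0,"claw": 255},
    {"x": 2,"y": -1,"z": 65,"rx": 0,"ry": 0,"rz": 0,"claw": 255},
    {"x": 2,"y": -1,"z": 65,"rx": 0,"ry": 0,"rz": 0,"claw": 255}
  ]
}}

```text
time_s: 3.38
position: [0.4263, 0.1293, 0.0275]
tcp_rot: [[-0.001, 1.0, -0.0], [1.0, 0.001, -0.0], [-0.0, -0.0, -1.0]]
force: [-0.0, 0.7, -0.1]
opening: 0.401
grasp_force: 0.0
```

Request:
{"name": "apply_moves", "arguments": {
  "rows": [
    {"x": 0,"y": 0,"z": 0,"rx": 0,"ry": 0,"rz": 0,"claw": 255},
    {"x": 0,"y": 0,"z": 0,"rx": 0,"ry": 0,"rz": 0,"claw": 255},
    {"x": 0,"y": 0,"z": 0,"rx": 0,"ry": 0,"rz": 0,"claw": 255},
    {"x": 0,"y": 0,"z": 0,"rx": 0,"ry": 0,"rz": 0,"claw": 255},
    {"x": 0,"y": 0,"z": 0,"rx": 0,"ry": 0,"rz": 0,"claw": 255}
  ]
}}

```text
time_s: 4.0
position: [0.4262, 0.1293, 0.0275]
tcp_rot: [[-0.001, 1.0, -0.0], [1.0, 0.001, -0.0], [-0.0, -0.0, -1.0]]
force: [1.4, 0.1, -0.6]
opening: 0.268
grasp_force: 30.0
```

Gripped: the opening is 23 mm and the force 30 N. Lifting and carrying it to (605,50) in the blue tray.

Request:
{"name": "apply_moves", "arguments": {
  "rows": [
    {"x": 0,"y": 0,"z": -25,"rx": 0,"ry": 0,"rz": 0,"claw": 255},
    {"x": 0,"y": 0,"z": -55,"rx": 0,"ry": 0,"rz": 0,"claw": 255},
    {"x": -10,"y": 20,"z": -70,"rx": 0,"ry": 0,"rz": 0,"claw": 255},
    {"x": -30,"y": 60,"z": -70,"rx": 0,"ry": 0,"rz": 0,"claw": 255},
    {"x": -50,"y": 105,"z": -70,"rx": 0,"ry": 0,"rz": 0,"claw": 255},
    {"x": -70,"y": 150,"z": -70,"rx": 0,"ry": 0,"rz": 0,"claw": 255},
    {"x": -80,"y": 178,"z": -60,"rx": 0,"ry": 0,"rz": 0,"claw": 255},
    {"x": -80,"y": 178,"z": -40,"rx": 0,"ry": 0,"rz": 0,"claw": 255},
    {"x": -80,"y": 178,"z": -20,"rx": 0,"ry": 0,"rz": 0,"claw": 255},
    {"x": -80,"y": 178,"z": -20,"rx": 0,"ry": 0,"rz": 0,"claw": 255}
  ]
}}

```text
time_s: 5.25
position: [0.602, 0.0498, 0.0455]
tcp_rot: [[-0.001, 1.0, -0.005], [1.0, 0.001, 0.001], [0.001, -0.005, -1.0]]
force: [-0.4, 0.8, 1.3]
opening: 0.267
grasp_force: 30.0
```

Request:
{"name": "apply_moves", "arguments": {
  "rows": [
    {"x": 0,"y": 0,"z": 7,"rx": 0,"ry": 0,"rz": 0,"claw": 255},
    {"x": 0,"y": 0,"z": 12,"rx": 0,"ry": 0,"rz": 0,"claw": 255},
    {"x": 0,"y": 0,"z": 15,"rx": 0,"ry": 0,"rz": 0,"claw": 255},
    {"x": 0,"y": 0,"z": 16,"rx": 0,"ry": 0,"rz": 0,"claw": 255},
    {"x": 0,"y": 0,"z": 16,"rx": 0,"ry": 0,"rz": 0,"claw": 255}
  ]
}}

```text
time_s: 5.88
position: [0.6044, 0.0494, 0.0317]
tcp_rot: [[-0.001, 1.0, 0.0], [1.0, 0.001, -0.0], [-0.0, 0.0, -1.0]]
force: [0.2, 0.8, 0.1]
opening: 0.269
grasp_force: 30.0
```

Request:
{"name": "apply_moves", "arguments": {
  "rows": [
    {"x": 0,"y": 0,"z": 0,"rx": 0,"ry": 0,"rz": 0,"claw": 165},
    {"x": 0,"y": 0,"z": 0,"rx": 0,"ry": 0,"rz": 0,"claw": 140},
    {"x": 0,"y": 0,"z": 0,"rx": 0,"ry": 0,"rz": 0,"claw": 120},
    {"x": 0,"y": 0,"z": 0,"rx": 0,"ry": 0,"rz": 0,"claw": 110},
    {"x": 0,"y": 0,"z": 0,"rx": 0,"ry": 0,"rz": 0,"claw": 110},
    {"x": 0,"y": 0,"z": -20,"rx": 0,"ry": 0,"rz": 0,"claw": 110},
    {"x": 0,"y": 0,"z": -60,"rx": 0,"ry": 0,"rz": 0,"claw": 110},
    {"x": 0,"y": 0,"z": -110,"rx": 0,"ry": 0,"rz": 0,"claw": 60}
  ]
}}

```text
time_s: 6.88
position: [0.6038, 0.0494, 0.1431]
tcp_rot: [[-0.0, 1.0, -0.001], [1.0, 0.0, 0.0], [0.0, -0.001, -1.0]]
force: [1.4, -0.2, 0.7]
opening: 0.62
grasp_force: 0.0
```

Request:
{"name": "apply_moves", "arguments": {
  "rows": [
    {"x": -45,"y": -45,"z": 0,"rx": 0,"ry": 0,"rz": 0,"claw": 0},
    {"x": -85,"y": -90,"z": 0,"rx": 0,"ry": 0,"rz": 0,"claw": 0},
    {"x": -125,"y": -130,"z": 0,"rx": 0,"ry": 0,"rz": 0,"claw": 0},
    {"x": -155,"y": -165,"z": 10,"rx": 0,"ry": 0,"rz": 0,"claw": 0},
    {"x": -165,"y": -175,"z": 35,"rx": 0,"ry": 0,"rz": 0,"claw": 0},
    {"x": -165,"y": -175,"z": 48,"rx": 0,"ry": 0,"rz": 0,"claw": 0},
    {"x": -165,"y": -175,"z": 48,"rx": 0,"ry": 0,"rz": 0,"claw": 0},
    {"x": -165,"y": -175,"z": 48,"rx": 0,"ry": 0,"rz": 0,"claw": 0}
  ]
}}

```text
time_s: 7.88
position: [0.4305, -0.1154, 0.0941]
tcp_rot: [[-0.002, 1.0, 0.001], [1.0, 0.002, -0.001], [-0.001, 0.001, -1.0]]
force: [-0.1, 0.2, 0.2]
opening: 1.003
grasp_force: 0.0
```

```bash
python3 look.py w4|grep -E "cam|red|obj"
python3 - <<'E'
from h import *
im,d=capture('top');cv2.imwrite('pics/t1.png',im[:,:,::-1]);c=camera_params('top');H=hsv(im);P=cloud(c,d);z=P[...,2]
m=(z>.03)&(z<.06);m[:130]=0;m[220:]=0
for a,ce,b in blobs(m,15): print(ce,np.round(axis(P[b]),1),z[b].max())
E
```

```text
7.875 [ 0.4305 -0.1154  0.0941] [[-0.002, 1.0, 0.001], [1.0, 0.002, -0.001], [-0.001, 0.001, -1.0]] cam [ 0.43  -0.043  0.232] open 1.0032681424988967 F [-0.1  0.2  0.2]
obj 1718 [22. 54.] mm [263.1 -13.5  89.8  15.6  96.8] z [0.0061 0.0076 0.0091]
obj 4503 [254.  77.] mm [429.7 -23.8 109.8  24.2  97.4] z [0.0132 0.0201 0.0231]
obj 12060 [454.  98.] mm [584.7 -32.7 130.2  92.4  89.4] z [0.0051 0.0059 0.0239]
obj 1545 [ 36. 201.] mm [ 254.5 -108.4   73.9   46.1  179.8] z [0.0063 0.0228 0.038 ]
obj 1127 [255. 215.] mm [ 429.  -112.5   21.3   18.9    8.4] z [0.0122 0.0448 0.0541]
obj 215 [177. 232.] mm [ 385.1 -111.3   19.6    7.5  118.3] z [0.0701 0.0749 0.0797]
obj 226 [336. 232.] mm [ 474.7 -111.4   19.7    7.6   62.7] z [0.0706 0.0751 0.0799]
red 443 [255. 225.] mm [ 429.3 -113.5   15.5   15.1   91. ] z [0.052  0.0531 0.0543]
redcap 443 [255. 225.] [[ 0.4292 -0.1136  0.052 ]]
[473.91881188 175.04950495] [ 586.7 -491.7  210.7    5.1  179.9] 0.059896544468162505
[489.57236842 166.91447368] [ 604.7 -532.3   56.    23.5   10.9] 0.05979559603058293
[240.675  165.7625] [604.7  48.9  22.2  20.3 116.8] 0.05535996879401828
[496.80434783 186.65217391] [ 556.6 -544.6   68.6    0.8   90.2] 0.05991073432607119
```

The blue vial stands in the tray at (604.7,48.9). The red cap is at (429.2,-113.6). Grasping it now.

Request:
{"name": "apply_moves", "arguments": {
  "rows": [
    {"x": 1,"y": -1,"z": 25,"rx": 0,"ry": 0,"rz": 0,"claw": 0},
    {"x": 1,"y": -1,"z": 50,"rx": 0,"ry": 0,"rz": 0,"claw": 0},
    {"x": 1,"y": -1,"z": 66,"rx": 0,"ry": 0,"rz": 0,"claw": 80},
    {"x": 1,"y": -1,"z": 66,"rx": 0,"ry": 0,"rz": 0,"claw": 140},
    {"x": 1,"y": -1,"z": 66,"rx": 0,"ry": 0,"rz": 0,"claw": 160},
    {"x": 1,"y": -1,"z": 66,"rx": 0,"ry": 0,"rz": 0,"claw": 255},
    {"x": 1,"y": -1,"z": 66,"rx": 0,"ry": 0,"rz": 0,"claw": 255},
    {"x": 1,"y": -1,"z": 66,"rx": 0,"ry": 0,"rz": 0,"claw": 255},
    {"x": 1,"y": -1,"z": 66,"rx": 0,"ry": 0,"rz": 0,"claw": 255},
    {"x": 1,"y": -1,"z": 66,"rx": 0,"ry": 0,"rz": 0,"claw": 255}
  ]
}}

```text
time_s: 9.22
position: [0.4285, -0.1148, 0.0277]
tcp_rot: [[-0.001, 1.0, 0.0], [1.0, 0.001, -0.0], [-0.0, 0.0, -1.0]]
force: [-0.1, -0.5, 1.4]
opening: 0.246
grasp_force: 30.0
```

Request:
{"name": "apply_moves", "arguments": {
  "rows": [
    {"x": 0,"y": 0,"z": 0,"rx": 0,"ry": 0,"rz": 0,"claw": 255},
    {"x": 0,"y": 0,"z": 0,"rx": 0,"ry": 0,"rz": 0,"claw": 255},
    {"x": 0,"y": 0,"z": 0,"rx": 0,"ry": 0,"rz": 0,"claw": 255}
  ]
}}

```text
time_s: 9.6
position: [0.4285, -0.1147, 0.0276]
tcp_rot: [[-0.001, 1.0, 0.0], [1.0, 0.001, -0.0], [-0.0, 0.0, -1.0]]
force: [-0.8, 0.7, 3.0]
opening: 0.244
grasp_force: 30.0
```

Request:
{"name": "apply_moves", "arguments": {
  "rows": [
    {"x": 0,"y": 0,"z": -25,"rx": 0,"ry": 0,"rz": 0,"claw": 255},
    {"x": 0,"y": 0,"z": -55,"rx": 0,"ry": 0,"rz": 0,"claw": 255},
    {"x": 10,"y": 20,"z": -70,"rx": 0,"ry": 0,"rz": 0,"claw": 255},
    {"x": 30,"y": 60,"z": -70,"rx": 0,"ry": 0,"rz": 0,"claw": 255},
    {"x": 55,"y": 105,"z": -70,"rx": 0,"ry": 0,"rz": 0,"claw": 255},
    {"x": 80,"y": 150,"z": -70,"rx": 0,"ry": 0,"rz": 0,"claw": 255},
    {"x": 90,"y": 176,"z": -60,"rx": 0,"ry": 0,"rz": 0,"claw": 255},
    {"x": 90,"y": 176,"z": -40,"rx": 0,"ry": 0,"rz": 0,"claw": 255},
    {"x": 90,"y": 176,"z": -20,"rx": 0,"ry": 0,"rz": 0,"claw": 255},
    {"x": 90,"y": 176,"z": -20,"rx": 0,"ry": 0,"rz": 0,"claw": 255}
  ]
}}

```text
time_s: 10.85
position: [0.6021, -0.0243, 0.0453]
tcp_rot: [[-0.0, 1.0, -0.005], [1.0, 0.0, 0.001], [0.001, -0.005, -1.0]]
force: [-0.4, -0.0, 0.3]
opening: 0.246
grasp_force: 30.0
```

Request:
{"name": "apply_moves", "arguments": {
  "rows": [
    {"x": 0,"y": 0,"z": 7,"rx": 0,"ry": 0,"rz": 0,"claw": 255},
    {"x": 0,"y": 0,"z": 12,"rx": 0,"ry": 0,"rz": 0,"claw": 255},
    {"x": 0,"y": 0,"z": 15,"rx": 0,"ry": 0,"rz": 0,"claw": 255},
    {"x": 0,"y": 0,"z": 16,"rx": 0,"ry": 0,"rz": 0,"claw": 255},
    {"x": 0,"y": 0,"z": 16,"rx": 0,"ry": 0,"rz": 0,"claw": 255}
  ]
}}

```text
time_s: 11.48
position: [0.6045, -0.0246, 0.0318]
tcp_rot: [[-0.001, 1.0, 0.0], [1.0, 0.001, -0.0], [-0.0, 0.0, -1.0]]
force: [-0.2, 0.1, -1.1]
opening: 0.241
grasp_force: 30.0
```

Request:
{"name": "apply_moves", "arguments": {
  "rows": [
    {"x": 0,"y": 0,"z": 0,"rx": 0,"ry": 0,"rz": 0,"claw": 165},
    {"x": 0,"y": 0,"z": 0,"rx": 0,"ry": 0,"rz": 0,"claw": 140},
    {"x": 0,"y": 0,"z": 0,"rx": 0,"ry": 0,"rz": 0,"claw": 120},
    {"x": 0,"y": 0,"z": 0,"rx": 0,"ry": 0,"rz": 0,"claw": 110},
    {"x": 0,"y": 0,"z": 0,"rx": 0,"ry": 0,"rz": 0,"claw": 110},
    {"x": 0,"y": 0,"z": -20,"rx": 0,"ry": 0,"rz": 0,"claw": 110},
    {"x": 0,"y": 0,"z": -60,"rx": 0,"ry": 0,"rz": 0,"claw": 110},
    {"x": 0,"y": 0,"z": -110,"rx": 0,"ry": 0,"rz": 0,"claw": 110}
  ]
}}

```text
time_s: 12.48
position: [0.6038, -0.0245, 0.1431]
tcp_rot: [[-0.001, 1.0, -0.001], [1.0, 0.001, 0.0], [0.0, -0.001, -1.0]]
force: [0.7, 0.6, -0.6]
opening: 0.564
grasp_force: 0.0
```

Request:
{"name": "apply_moves", "arguments": {
  "rows": [
    {"x": 5,"y": -45,"z": 0,"rx": 0,"ry": 0,"rz": -1.3,"claw": 60},
    {"x": 10,"y": -90,"z": 0,"rx": 0,"ry": 0,"rz": -1.3,"claw": 60},
    {"x": 15,"y": -135,"z": 0,"rx": 0,"ry": 0,"rz": -1.3,"claw": 60},
    {"x": 17,"y": -165,"z": 0,"rx": 0,"ry": 0,"rz": -1.3,"claw": 60},
    {"x": 17,"y": -175,"z": 20,"rx": 0,"ry": 0,"rz": -1.3,"claw": 60},
    {"x": 17,"y": -175,"z": 40,"rx": 0,"ry": 0,"rz": -1.3,"claw": 60},
    {"x": 17,"y": -175,"z": 40,"rx": 0,"ry": 0,"rz": -1.3,"claw": 60},
    {"x": 17,"y": -175,"z": 40,"rx": 0,"ry": 0,"rz": -1.3,"claw": 60}
  ]
}}

```text
time_s: 13.48
position: [0.4301, -0.0079, 0.1025]
tcp_rot: [[-0.136, 0.991, 0.002], [0.991, 0.136, -0.001], [-0.001, 0.002, -1.0]]
force: [1.1, 0.1, -0.1]
opening: 0.763
grasp_force: 0.0
```

```bash
python3 look.py w5|grep -E "cam|obj"
python3 - <<'E'
from h import *
im,d=capture('top');cv2.imwrite('pics/t2.png',im[:,:,::-1]);c=camera_params('top');H=hsv(im);P=cloud(c,d);z=P[...,2]
m=(z>.03)&(z<.06);m[:130]=0;m[220:]=0;m[:,450:]=0
for a,ce,b in blobs(m,15): print(ce,np.round(axis(P[b]),1),z[b].max())
E
```

```text
13.475 [ 0.4301 -0.0079  0.1025] [[-0.136, 0.991, 0.002], [0.991, 0.136, -0.001], [-0.001, 0.002, -1.0]] cam [0.42  0.063 0.241] open 0.7633318135306012 F [ 1.1  0.1 -0.1]
obj 5795 [38. 77.] mm [251.8  38.7 171.4  57.9  85.5] z [0.0063 0.0086 0.0116]
obj 1288 [478.  12.] mm [567.2 154.9  49.3  15.3   7.8] z [0.0052 0.0152 0.0244]
obj 11076 [455. 149.] mm [592.5  56.6 136.  108.5  91.1] z [0.0051 0.0061 0.0389]
obj 3003 [252. 182.] mm [422.   19.8 134.6  19.8  99.1] z [0.0129 0.0193 0.0224]
obj 181 [255. 282.] mm [437.3 -73.8  17.7   8.4   7.7] z [0.0122 0.0168 0.0222]
[240.675  165.7625] [604.7  48.7  22.5  20.3 118.7] 0.055285029623100446
[271.98571429 165.77142857] [ 6.048e+02 -2.490e+01  1.910e+01  1.890e+01  4.000e-01] 0.05911554840547195
```

Both vials stand in the blue tray. The large syringe's axis is at about 98.8°, with its line passing x≈427 at y=-8. Descending and gripping.

Request:
{"name": "apply_moves", "arguments": {
  "rows": [
    {"x": 0,"y": -2,"z": 30,"rx": 0,"ry": 0,"rz": -0.15,"claw": 80},
    {"x": 0,"y": -2,"z": 60,"rx": 0,"ry": 0,"rz": -0.15,"claw": 80},
    {"x": 0,"y": -2,"z": 75,"rx": 0,"ry": 0,"rz": -0.15,"claw": 80},
    {"x": 0,"y": -2,"z": 75,"rx": 0,"ry": 0,"rz": -0.15,"claw": 140},
    {"x": 0,"y": -2,"z": 75,"rx": 0,"ry": 0,"rz": -0.15,"claw": 170},
    {"x": 0,"y": -2,"z": 75,"rx": 0,"ry": 0,"rz": -0.15,"claw": 255},
    {"x": 0,"y": -2,"z": 75,"rx": 0,"ry": 0,"rz": -0.15,"claw": 255},
    {"x": 0,"y": -2,"z": 75,"rx": 0,"ry": 0,"rz": -0.15,"claw": 255},
    {"x": 0,"y": -2,"z": 75,"rx": 0,"ry": 0,"rz": -0.15,"claw": 255},
    {"x": 0,"y": -2,"z": 75,"rx": 0,"ry": 0,"rz": -0.15,"claw": 255}
  ]
}}

```text
time_s: 14.82
position: [0.4275, -0.008, 0.0267]
tcp_rot: [[-0.152, 0.988, 0.0], [0.988, 0.152, -0.0], [-0.0, 0.0, -1.0]]
force: [0.6, -0.2, 2.5]
opening: 0.223
grasp_force: 30.0
```

Request:
{"name": "apply_moves", "arguments": {
  "rows": [
    {"x": 0,"y": 0,"z": 0,"rx": 0,"ry": 0,"rz": 0,"claw": 255},
    {"x": 0,"y": 0,"z": 0,"rx": 0,"ry": 0,"rz": 0,"claw": 255},
    {"x": 0,"y": 0,"z": -10,"rx": 0,"ry": 0,"rz": 0,"claw": 255},
    {"x": 0,"y": 0,"z": -30,"rx": 0,"ry": 0,"rz": 0,"claw": 255},
    {"x": 0,"y": 0,"z": -60,"rx": 0,"ry": 0,"rz": 0,"claw": 255},
    {"x": 0,"y": 0,"z": -90,"rx": 0,"ry": 0,"rz": 0,"claw": 255},
    {"x": 0,"y": 0,"z": -90,"rx": 0,"ry": 0,"rz": 0,"claw": 255}
  ]
}}

```text
time_s: 15.7
position: [0.4283, -0.0082, 0.1185]
tcp_rot: [[-0.152, 0.988, 0.004], [0.988, 0.152, -0.001], [-0.002, 0.004, -1.0]]
force: [-0.1, 0.2, -0.6]
opening: 0.217
grasp_force: 30.0
```

Request:
{"name": "apply_moves", "arguments": {
  "rows": [
    {"x": 20,"y": 20,"z": 0,"rx": 0,"ry": 0,"rz": 0.1,"claw": 255},
    {"x": 55,"y": 50,"z": 0,"rx": 0,"ry": 0,"rz": 0.2,"claw": 255},
    {"x": 90,"y": 80,"z": 0,"rx": 0,"ry": 0,"rz": 0.3,"claw": 255},
    {"x": 125,"y": 110,"z": 0,"rx": 0,"ry": 0,"rz": 0.37,"claw": 255},
    {"x": 160,"y": 140,"z": 0,"rx": 0,"ry": 0,"rz": 0.37,"claw": 255},
    {"x": 195,"y": 168,"z": 0,"rx": 0,"ry": 0,"rz": 0.37,"claw": 255},
    {"x": 215,"y": 182,"z": 0,"rx": 0,"ry": 0,"rz": 0.37,"claw": 255},
    {"x": 222,"y": 187,"z": 0,"rx": 0,"ry": 0,"rz": 0.37,"claw": 255},
    {"x": 222,"y": 187,"z": 0,"rx": 0,"ry": 0,"rz": 0.37,"claw": 255},
    {"x": 222,"y": 187,"z": 0,"rx": 0,"ry": 0,"rz": 0.37,"claw": 255}
  ]
}}

```text
time_s: 16.95
position: [0.5776, 0.2387, 0.1161]
tcp_rot: [[-0.113, 0.994, -0.002], [0.994, 0.113, -0.001], [-0.0, -0.002, -1.0]]
force: [-0.1, -0.3, -0.6]
opening: 0.222
grasp_force: 30.0
```

```bash
python3 look.py w6|grep -E "cam"
python3 - <<'E'
from h import *
c=camera_params('wrist');im,d=capture('wrist');P=cloud(c,d);z=P[...,2]
m=(z>.07)&(z<.14)&(d>.1)
for a,ce,b in blobs(m,100):print(a,ce.round(),P[b].min(0).round(3),P[b].max(0).round(3),axis(P[b]))
# slope of the held syringe
b=max(blobs(m,100),key=lambda t:t[0])[2];q=P[b];print(np.polyfit(q[:,1],q[:,2],1),[np.percentile(z[b&(abs(P[...,1]-y)<.004)],90).round(4) for y in np.arange(.25,.35,.01) if (b&(abs(P[...,1]-y)<.004)).sum()>3])
H=hsv(im)
m=(H[...,0]>19)&(H[...,0]<33)&(H[...,1]>130)&(z<.04)
for a,ce,b in blobs(m,500):print('yel',P[b].min(0).round(3),P[b].max(0).round(3),axis(P[b]))
E
```

```text
16.95 [0.5776 0.2387 0.1161] [[-0.113, 0.994, -0.002], [0.994, 0.113, -0.001], [-0.0, -0.002, -1.0]] cam [0.57  0.31  0.254] open 0.22212165822654967 F [-0.1 -0.3 -0.6]
5332 [256. 190.] [0.556 0.237 0.092] [0.596 0.334 0.132] (579.0509033203125, 284.27825927734375, 97.10494995117188, 39.59437561035156, 84.92001342773438)
904 [257. 291.] [0.57  0.201 0.102] [0.591 0.224 0.113] (580.1303100585938, 212.0926055908203, 24.01999282836914, 19.622453689575195, 97.55171155929565)
177 [444. 380.] [0.726 0.124 0.07 ] [0.731 0.148 0.091] (728.1867065429688, 135.79556274414062, 23.867929458618164, 4.142340660095215, 88.13151550292969)
[-0.11920253  0.14063051] [np.float64(0.1252), np.float64(0.1111), np.float64(0.1111), np.float64(0.1104), np.float64(0.104), np.float64(0.1048), np.float64(0.1047), np.float64(0.1044), np.float64(0.1041)]
yel [0.522 0.192 0.   ] [0.688 0.374 0.026] (607.7333374023438, 285.0942077636719, 174.3218536376953, 155.82334899902344, 96.45168018341064)
```

View pics/w6.png

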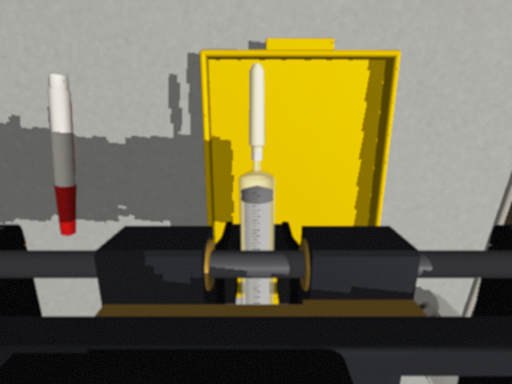

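The syringe hangs level in the grip (needle at (257,110), barrel at (257,215)), parallel to the tray walls and inside them. Lowering it and releasing.

Request:
{"name": "apply_moves", "arguments": {
  "rows": [
    {"x": 0,"y": 0,"z": 25,"rx": 0,"ry": 0,"rz": 0,"claw": 255},
    {"x": 0,"y": 0,"z": 50,"rx": 0,"ry": 0,"rz": 0,"claw": 255},
    {"x": 0,"y": 0,"z": 70,"rx": 0,"ry": 0,"rz": 0,"claw": 255},
    {"x": 0,"y": 0,"z": 80,"rx": 0,"ry": 0,"rz": 0,"claw": 255},
    {"x": 0,"y": 0,"z": 85,"rx": 0,"ry": 0,"rz": 0,"claw": 255},
    {"x": 0,"y": 0,"z": 85,"rx": 0,"ry": 0,"rz": 0,"claw": 255}
  ]
}}

```text
time_s: 17.8
position: [0.5788, 0.2399, 0.0317]
tcp_rot: [[-0.113, 0.994, 0.0], [0.994, 0.113, 0.0], [0.0, 0.0, -1.0]]
force: [-0.5, 0.1, 0.2]
opening: 0.22
grasp_force: 30.0
```

Request:
{"name": "apply_moves", "arguments": {
  "rows": [
    {"x": 0,"y": 0,"z": 0,"rx": 0,"ry": 0,"rz": 0,"claw": 180},
    {"x": 0,"y": 0,"z": 0,"rx": 0,"ry": 0,"rz": 0,"claw": 165},
    {"x": 0,"y": 0,"z": 0,"rx": 0,"ry": 0,"rz": 0,"claw": 150},
    {"x": 0,"y": 0,"z": 0,"rx": 0,"ry": 0,"rz": 0,"claw": 150},
    {"x": 0,"y": 0,"z": -15,"rx": 0,"ry": 0,"rz": 0,"claw": 150},
    {"x": 0,"y": 0,"z": -45,"rx": 0,"ry": 0,"rz": 0,"claw": 150},
    {"x": 0,"y": 0,"z": -85,"rx": 0,"ry": 0,"rz": 0,"claw": 150},
    {"x": 0,"y": 0,"z": -105,"rx": 0,"ry": 0,"rz": 0,"claw": 150},
    {"x": 0,"y": 0,"z": -105,"rx": 0,"ry": 0,"rz": 0,"claw": 150}
  ]
}}

```text
time_s: 18.92
position: [0.58, 0.2403, 0.1394]
tcp_rot: [[-0.114, 0.994, 0.005], [0.994, 0.114, 0.001], [0.001, 0.006, -1.0]]
force: [0.1, 0.7, 0.6]
opening: 0.409
grasp_force: 0.0
```

Run:
```python
from h import *
c=camera_params('wrist');im,d=capture('wrist');cv2.imwrite('pics/w7.png',im[:,:,::-1]);P=cloud(c,d);z=P[...,2]
m=(z>.01)&(z<.04)&(hsv(im)[...,1]<100)
for a,ce,b in blobs(m,100):print(a,ce.round(),P[b].min(0).round(3),P[b].max(0).round(3),np.round(axis(P[b]),1))
```

```text
1804 [ 72. 131.] [0.402 0.231 0.01 ] [0.419 0.323 0.019] [411.  276.8  91.8  16.3  89. ]
2300 [254. 183.] [0.565 0.189 0.014] [0.592 0.335 0.029] [575.3 262.3 145.9  18.2  96.6]
1586 [495. 204.] [0.796 0.206 0.01 ] [0.801 0.305 0.04 ] [798.5 255.2  98.8   4.2  89.1]
628 [466. 295.] [0.797 0.142 0.01 ] [0.8   0.187 0.037] [798.5 164.6  45.6   3.5  90.8]
```

It rests on the tray floor, level and parallel to the tray. Going to the small syringe next.

Request:
{"name": "apply_moves", "arguments": {
  "rows": [
    {"x": -35,"y": -16,"z": 0,"rx": 0,"ry": 0,"rz": 0.5,"claw": 100},
    {"x": -90,"y": -42,"z": 0,"rx": 0,"ry": 0,"rz": 1,"claw": 100},
    {"x": -145,"y": -68,"z": 0,"rx": 0,"ry": 0,"rz": 1.5,"claw": 100},
    {"x": -200,"y": -95,"z": 0,"rx": 0,"ry": 0,"rz": 2,"claw": 100},
    {"x": -255,"y": -121,"z": 0,"rx": 0,"ry": 0,"rz": 2.5,"claw": 100},
    {"x": -310,"y": -147,"z": 0,"rx": 0,"ry": 0,"rz": 2.9,"claw": 100},
    {"x": -365,"y": -173,"z": 0,"rx": 0,"ry": 0,"rz": 2.9,"claw": 100},
    {"x": -420,"y": -199,"z": 0,"rx": 0,"ry": 0,"rz": 2.9,"claw": 100},
    {"x": -460,"y": -218,"z": 15,"rx": 0,"ry": 0,"rz": 2.9,"claw": 100},
    {"x": -478,"y": -226,"z": 30,"rx": 0,"ry": 0,"rz": 2.9,"claw": 100}
  ]
}}

```text
time_s: 20.23
position: [0.4072, -0.2627, 0.1054]
tcp_rot: [[0.192, 0.981, -0.0], [0.981, -0.192, 0.0], [0.0, -0.0, -1.0]]
force: [0.4, -0.1, -0.6]
opening: 0.605
grasp_force: 0.0
```

Request:
{"name": "apply_moves", "arguments": {
  "rows": [
    {"x": 0,"y": 0,"z": 10,"rx": 0,"ry": 0,"rz": 0,"claw": 100},
    {"x": 0,"y": 0,"z": 10,"rx": 0,"ry": 0,"rz": 0,"claw": 100}
  ]
}}

```text
time_s: 20.48
position: [0.4075, -0.2584, 0.0953]
tcp_rot: [[0.188, 0.982, -0.003], [0.982, -0.188, 0.003], [0.003, -0.004, -1.0]]
force: [0.9, 0.2, -0.2]
opening: 0.61
grasp_force: 0.0
```

```bash
python3 look.py w8|grep -E "cam|obj"
```

```text
20.475 [ 0.4075 -0.2584  0.0953] [[0.188, 0.982, -0.003], [0.982, -0.188, 0.003], [0.003, -0.004, -1.0]] cam [ 0.421 -0.188  0.234] open 0.6101889573170699 F [ 0.9  0.2 -0.2]
obj 3467 [ 67. 119.] mm [ 284.9 -172.3  153.1   38.2  102.8] z [0.007  0.0248 0.038 ]
obj 11086 [461. 130.] mm [ 573.2 -242.9  168.3   71.3   91.9] z [0.0051 0.0058 0.024 ]
obj 1505 [256. 201.] mm [ 408.  -253.5   86.6   15.8   76.3] z [0.0085 0.0129 0.0154]
obj 1441 [ 13. 205.] mm [ 215.5 -217.1   80.7   10.9   90.3] z [0.0055 0.0109 0.0216]
obj 144 [206. 230.] mm [ 380.4 -248.9   19.1    7.3  106.7] z [0.072  0.0758 0.0798]
obj 157 [307. 230.] mm [ 435.  -259.1   18.7    7.3   50.9] z [0.0718 0.0759 0.0798]
```

View pics/w8.png

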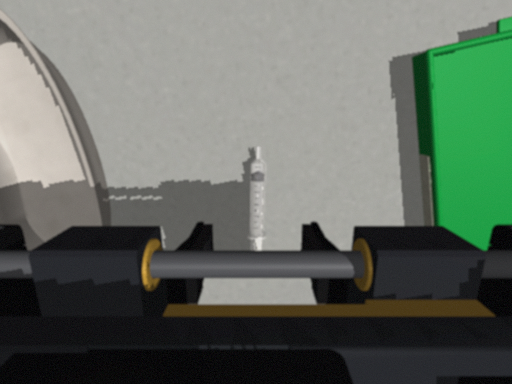

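The small syringe runs down column 257, rows 147–250, midway between the fingertips at columns 206 and 307. Descending and gripping.

Request:
{"name": "apply_moves", "arguments": {
  "rows": [
    {"x": -3,"y": 0,"z": 30,"rx": 0,"ry": 0,"rz": 0,"claw": 100},
    {"x": -3,"y": 0,"z": 55,"rx": 0,"ry": 0,"rz": 0,"claw": 100},
    {"x": -3,"y": 0,"z": 68,"rx": 0,"ry": 0,"rz": 0,"claw": 100},
    {"x": -3,"y": 0,"z": 68,"rx": 0,"ry": 0,"rz": 0,"claw": 150},
    {"x": -3,"y": 0,"z": 68,"rx": 0,"ry": 0,"rz": 0,"claw": 190},
    {"x": -3,"y": 0,"z": 68,"rx": 0,"ry": 0,"rz": 0,"claw": 255},
    {"x": -3,"y": 0,"z": 68,"rx": 0,"ry": 0,"rz": 0,"claw": 255},
    {"x": -3,"y": 0,"z": 68,"rx": 0,"ry": 0,"rz": 0,"claw": 255},
    {"x": -3,"y": 0,"z": 68,"rx": 0,"ry": 0,"rz": 0,"claw": 255},
    {"x": -3,"y": 0,"z": 68,"rx": 0,"ry": 0,"rz": 0,"claw": 255}
  ]
}}

```text
time_s: 21.78
position: [0.4077, -0.2639, 0.0289]
tcp_rot: [[0.189, 0.982, 0.0], [0.982, -0.189, -0.0], [-0.0, 0.001, -1.0]]
force: [-0.3, 0.2, 4.0]
opening: 0.138
grasp_force: 30.0
```

Request:
{"name": "apply_moves", "arguments": {
  "rows": [
    {"x": 0,"y": 0,"z": 0,"rx": 0,"ry": 0,"rz": 0,"claw": 255},
    {"x": 0,"y": 0,"z": 0,"rx": 0,"ry": 0,"rz": 0,"claw": 255},
    {"x": 0,"y": 0,"z": -10,"rx": 0,"ry": 0,"rz": 0,"claw": 255},
    {"x": 0,"y": 0,"z": -30,"rx": 0,"ry": 0,"rz": 0,"claw": 255},
    {"x": 0,"y": 0,"z": -60,"rx": 0,"ry": 0,"rz": 0,"claw": 255},
    {"x": 0,"y": 0,"z": -90,"rx": 0,"ry": 0,"rz": 0,"claw": 255},
    {"x": 0,"y": 0,"z": -110,"rx": 0,"ry": 0,"rz": 0,"claw": 255},
    {"x": 0,"y": 0,"z": -110,"rx": 0,"ry": 0,"rz": 0,"claw": 255}
  ]
}}

```text
time_s: 22.78
position: [0.4082, -0.2642, 0.14]
tcp_rot: [[0.189, 0.982, 0.003], [0.982, -0.189, -0.003], [-0.002, 0.003, -1.0]]
force: [-0.8, 0.2, -0.4]
opening: 0.138
grasp_force: 30.0
```

Request:
{"name": "apply_moves", "arguments": {
  "rows": [
    {"x": 30,"y": 7,"z": 0,"rx": 0,"ry": 0,"rz": 0,"claw": 255},
    {"x": 85,"y": 19,"z": 0,"rx": 0,"ry": 0,"rz": -0.4,"claw": 255},
    {"x": 142,"y": 32,"z": 0,"rx": 0,"ry": 0,"rz": -0.8,"claw": 255},
    {"x": 199,"y": 44,"z": 0,"rx": 0,"ry": 0,"rz": -1.2,"claw": 255},
    {"x": 256,"y": 57,"z": 0,"rx": 0,"ry": 0,"rz": -1.6,"claw": 255},
    {"x": 313,"y": 70,"z": 0,"rx": 0,"ry": 0,"rz": -2,"claw": 255},
    {"x": 370,"y": 83,"z": 0,"rx": 0,"ry": 0,"rz": -2.4,"claw": 255},
    {"x": 427,"y": 95,"z": 0,"rx": 0,"ry": 0,"rz": -2.8,"claw": 255},
    {"x": 484,"y": 108,"z": 0,"rx": 0,"ry": 0,"rz": -2.9,"claw": 255},
    {"x": 530,"y": 118,"z": 0,"rx": 0,"ry": 0,"rz": -2.9,"claw": 255}
  ]
}}

```text
time_s: 24.02
position: [0.6234, 0.2368, 0.1368]
tcp_rot: [[-0.115, 0.993, -0.002], [0.993, 0.115, -0.0], [-0.0, -0.002, -1.0]]
force: [0.4, -0.4, 0.5]
opening: 0.137
grasp_force: 30.0
```

```bash
python3 -c "
from rig import *;s=read_state();print(s['position'],s['tcp_rot'][:,0])"
```

```text
[0.62335582 0.23678337 0.13676472] [-1.14661889e-01  9.93404568e-01 -1.22136383e-04]
```

Request:
{"name": "apply_moves", "arguments": {
  "rows": [
    {"x": 21,"y": 12,"z": 0,"rx": 0,"ry": 0,"rz": 0,"claw": 255},
    {"x": 21,"y": 12,"z": 25,"rx": 0,"ry": 0,"rz": 0,"claw": 255},
    {"x": 21,"y": 12,"z": 55,"rx": 0,"ry": 0,"rz": 0,"claw": 255},
    {"x": 21,"y": 12,"z": 80,"rx": 0,"ry": 0,"rz": 0,"claw": 255},
    {"x": 21,"y": 12,"z": 98,"rx": 0,"ry": 0,"rz": 0,"claw": 255},
    {"x": 21,"y": 12,"z": 105,"rx": 0,"ry": 0,"rz": 0,"claw": 255},
    {"x": 21,"y": 12,"z": 106,"rx": 0,"ry": 0,"rz": 0,"claw": 255},
    {"x": 21,"y": 12,"z": 106,"rx": 0,"ry": 0,"rz": 0,"claw": 255}
  ]
}}

```text
time_s: 25.02
position: [0.6334, 0.2568, 0.033]
tcp_rot: [[-0.113, 0.994, 0.001], [0.994, 0.113, 0.0], [0.0, 0.001, -1.0]]
force: [-0.6, 0.5, 0.4]
opening: 0.136
grasp_force: 30.0
```

```bash
python3 look.py w9 >/dev/null;python3 -c "
from rig import *;s=read_state();print(s['position'],s['force'],s['moment'])"
```

```text
[0.63356466 0.25682598 0.03296105] [-0.26862456 -0.44346783  1.21518442] [-0.16312642  0.19314311  0.03327684]
```

View pics/w9.png

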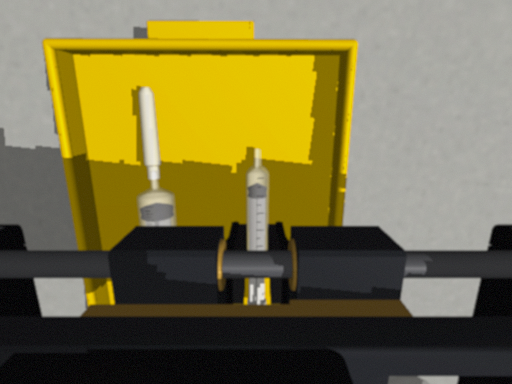

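The small syringe (col 257) is on the tray floor beside the large one (col 155), well clear of it. Releasing.

Request:
{"name": "apply_moves", "arguments": {
  "rows": [
    {"x": 0,"y": 0,"z": 0,"rx": 0,"ry": 0,"rz": 0,"claw": 200},
    {"x": 0,"y": 0,"z": 0,"rx": 0,"ry": 0,"rz": 0,"claw": 185},
    {"x": 0,"y": 0,"z": 0,"rx": 0,"ry": 0,"rz": 0,"claw": 165},
    {"x": 0,"y": 0,"z": 0,"rx": 0,"ry": 0,"rz": 0,"claw": 165},
    {"x": 0,"y": 0,"z": -15,"rx": 0,"ry": 0,"rz": 0,"claw": 165},
    {"x": 0,"y": 0,"z": -45,"rx": 0,"ry": 0,"rz": 0,"claw": 165},
    {"x": 0,"y": 0,"z": -90,"rx": 0,"ry": 0,"rz": 0,"claw": 165},
    {"x": 0,"y": 0,"z": -105,"rx": 0,"ry": 0,"rz": 0,"claw": 165}
  ]
}}

```text
time_s: 26.08
position: [0.6353, 0.2573, 0.1419]
tcp_rot: [[-0.113, 0.994, 0.007], [0.994, 0.113, 0.002], [0.001, 0.007, -1.0]]
force: [0.1, -0.7, -0.1]
opening: 0.348
grasp_force: 0.0
```

Run:
```python
from h import *
s=read_state();print(s['position'],s['time_s'])
c=camera_params('wrist');im,d=capture('wrist');cv2.imwrite('pics/w10.png',im[:,:,::-1]);P=cloud(c,d);z=P[...,2]
m=(z>.009)&(z<.05)&(hsv(im)[...,1]<100)
for a,ce,b in blobs(m,100):print(a,ce.round(),P[b].min(0).round(3),P[b].max(0).round(3),np.round(axis(P[b]),1))
```

```text
[0.63526602 0.25733962 0.14189941] 26.075
1840 [500. 130.] [0.837 0.31  0.009] [0.841 0.397 0.045] [839.3 353.4  87.3   3.7  89.7]
1892 [ 13. 143.] [0.404 0.23  0.009] [0.419 0.323 0.019] [411.4 276.4  92.6  15.4  89.8]
1951 [193. 182.] [0.565 0.2   0.014] [0.591 0.335 0.028] [576.2 267.  135.9  17.6  96.6]
1040 [254. 190.] [0.623 0.214 0.01 ] [0.643 0.31  0.021] [631.9 262.3  96.4  10.6  96.6]
2278 [445. 200.] [0.797 0.234 0.009] [0.867 0.305 0.05 ] [815.1 286.1  98.6  50.2  46.6]
```

Both syringes lie flat and separate on the yellow floor. Now the pen.

Request:
{"name": "apply_moves", "arguments": {
  "rows": [
    {"x": 3,"y": -30,"z": 0,"rx": 0,"ry": 0,"rz": 1.1,"claw": 100},
    {"x": 8,"y": -80,"z": 0,"rx": 0,"ry": 0,"rz": 1.1,"claw": 100},
    {"x": 13,"y": -130,"z": 0,"rx": 0,"ry": 0,"rz": 1.1,"claw": 100},
    {"x": 18,"y": -180,"z": 10,"rx": 0,"ry": 0,"rz": 1.1,"claw": 100},
    {"x": 21,"y": -211,"z": 30,"rx": 0,"ry": 0,"rz": 1.1,"claw": 100},
    {"x": 22,"y": -221,"z": 40,"rx": 0,"ry": 0,"rz": 1.1,"claw": 100},
    {"x": 22,"y": -221,"z": 40,"rx": 0,"ry": 0,"rz": 1.1,"claw": 100},
    {"x": 22,"y": -221,"z": 40,"rx": 0,"ry": 0,"rz": 1.1,"claw": 100}
  ]
}}

```text
time_s: 27.12
position: [0.4121, 0.2537, 0.0976]
tcp_rot: [[0.002, 1.0, 0.001], [1.0, -0.002, 0.0], [0.0, 0.001, -1.0]]
force: [0.1, -0.6, 0.3]
opening: 0.602
grasp_force: 0.0
```

```bash
python3 look.py w11|grep -E "cam|obj"
```

```text
27.125 [0.4121 0.2537 0.0976] [[0.002, 1.0, 0.001], [1.0, -0.002, 0.0], [0.0, 0.001, -1.0]] cam [0.412 0.326 0.236] open 0.6021626950856835 F [ 0.1 -0.6  0.3]
obj 11838 [456. 151.] mm [569.3 283.8 156.7  89.8 102.4] z [0.0051 0.0097 0.0254]
obj 2442 [255. 185.] mm [411.  268.9 107.4  15.9  89.5] z [0.0116 0.0156 0.0177]
obj 5042 [ 59. 185.] mm [253.1 264.3  91.2  75.4  13.2] z [0.0068 0.0247 0.0272]
obj 114 [206. 230.] mm [383.7 258.3  18.5   6.9 118.2] z [0.0739 0.0769 0.0799]
obj 111 [307. 229.] mm [439.3 257.9  19.1   6.8  62.9] z [0.0736 0.0769 0.0799]
obj 129 [202. 297.] mm [363.7 176.   15.2   5.4 131.6] z [0.006  0.0177 0.0337]
```

Request:
{"name": "apply_moves", "arguments": {
  "rows": [
    {"x": 0,"y": -1,"z": 30,"rx": 0,"ry": 0,"rz": 0,"claw": 100},
    {"x": 0,"y": -1,"z": 55,"rx": 0,"ry": 0,"rz": 0,"claw": 100},
    {"x": 0,"y": -1,"z": 70,"rx": 0,"ry": 0,"rz": 0,"claw": 100},
    {"x": 0,"y": -1,"z": 70,"rx": 0,"ry": 0,"rz": 0,"claw": 150},
    {"x": 0,"y": -1,"z": 70,"rx": 0,"ry": 0,"rz": 0,"claw": 185},
    {"x": 0,"y": -1,"z": 70,"rx": 0,"ry": 0,"rz": 0,"claw": 255},
    {"x": 0,"y": -1,"z": 70,"rx": 0,"ry": 0,"rz": 0,"claw": 255},
    {"x": 0,"y": -1,"z": 70,"rx": 0,"ry": 0,"rz": 0,"claw": 255},
    {"x": 0,"y": -1,"z": 70,"rx": 0,"ry": 0,"rz": 0,"claw": 255},
    {"x": 0,"y": -1,"z": 70,"rx": 0,"ry": 0,"rz": 0,"claw": 255}
  ]
}}

```text
time_s: 28.42
position: [0.4104, 0.2537, 0.028]
tcp_rot: [[0.001, 1.0, 0.001], [1.0, -0.001, 0.0], [0.0, 0.001, -1.0]]
force: [-1.0, -0.3, 5.0]
opening: 0.168
grasp_force: 30.0
```

Request:
{"name": "apply_moves", "arguments": {
  "rows": [
    {"x": 0,"y": 0,"z": 0,"rx": 0,"ry": 0,"rz": 0,"claw": 255},
    {"x": 0,"y": 0,"z": 0,"rx": 0,"ry": 0,"rz": 0,"claw": 255},
    {"x": 0,"y": 0,"z": -10,"rx": 0,"ry": 0,"rz": 0,"claw": 255},
    {"x": 0,"y": 0,"z": -30,"rx": 0,"ry": 0,"rz": 0,"claw": 255},
    {"x": 0,"y": 0,"z": -60,"rx": 0,"ry": 0,"rz": 0,"claw": 255},
    {"x": 0,"y": 0,"z": -90,"rx": 0,"ry": 0,"rz": 0,"claw": 255},
    {"x": 0,"y": 0,"z": -110,"rx": 0,"ry": 0,"rz": 0,"claw": 255},
    {"x": 0,"y": 0,"z": -110,"rx": 0,"ry": 0,"rz": 0,"claw": 255}
  ]
}}

```text
time_s: 29.42
position: [0.4108, 0.2539, 0.1391]
tcp_rot: [[0.001, 1.0, 0.003], [1.0, -0.001, 0.001], [0.001, 0.003, -1.0]]
force: [-0.4, 0.2, -0.3]
opening: 0.167
grasp_force: 30.0
```

Request:
{"name": "apply_moves", "arguments": {
  "rows": [
    {"x": -30,"y": 11,"z": 0,"rx": 0,"ry": 0,"rz": 0,"claw": 255},
    {"x": -84,"y": 31,"z": 0,"rx": 0,"ry": 0,"rz": 0,"claw": 255},
    {"x": -138,"y": 52,"z": 0,"rx": 0,"ry": 0,"rz": 0,"claw": 255},
    {"x": -192,"y": 72,"z": 0,"rx": 0,"ry": 0,"rz": 0,"claw": 255},
    {"x": -246,"y": 92,"z": 0,"rx": 0,"ry": 0,"rz": 0,"claw": 255},
    {"x": -300,"y": 112,"z": 0,"rx": 0,"ry": 0,"rz": 0,"claw": 255},
    {"x": -354,"y": 132,"z": 0,"rx": 0,"ry": 0,"rz": 0,"claw": 255},
    {"x": -408,"y": 152,"z": 0,"rx": 0,"ry": 0,"rz": 0,"claw": 255},
    {"x": -460,"y": 172,"z": 0,"rx": 0,"ry": 0,"rz": 0,"claw": 255},
    {"x": -500,"y": 188,"z": 0,"rx": 0,"ry": 0,"rz": 0,"claw": 255}
  ]
}}

```text
time_s: 30.68
position: [0.5972, -0.2489, 0.1359]
tcp_rot: [[0.003, 1.0, -0.002], [1.0, -0.003, 0.001], [0.001, -0.002, -1.0]]
force: [0.6, 0.7, -0.2]
opening: 0.168
grasp_force: 30.0
```

Request:
{"name": "apply_moves", "arguments": {
  "rows": [
    {"x": -22,"y": 8,"z": 0,"rx": 0,"ry": 0,"rz": 0,"claw": 255},
    {"x": -22,"y": 8,"z": 25,"rx": 0,"ry": 0,"rz": 0,"claw": 255},
    {"x": -22,"y": 8,"z": 55,"rx": 0,"ry": 0,"rz": 0,"claw": 255},
    {"x": -22,"y": 8,"z": 80,"rx": 0,"ry": 0,"rz": 0,"claw": 255},
    {"x": -22,"y": 8,"z": 98,"rx": 0,"ry": 0,"rz": 0,"claw": 255},
    {"x": -22,"y": 8,"z": 105,"rx": 0,"ry": 0,"rz": 0,"claw": 255},
    {"x": -22,"y": 8,"z": 106,"rx": 0,"ry": 0,"rz": 0,"claw": 255},
    {"x": -22,"y": 8,"z": 106,"rx": 0,"ry": 0,"rz": 0,"claw": 255}
  ]
}}

```text
time_s: 31.68
position: [0.6051, -0.2684, 0.0321]
tcp_rot: [[0.001, 1.0, -0.0], [1.0, -0.001, 0.0], [0.0, -0.0, -1.0]]
force: [-1.2, 1.5, 2.9]
opening: 0.168
grasp_force: 30.0
```

```bash
python3 look.py w12 | head -1
```

```text
31.675 [ 0.6051 -0.2684  0.0321] [[0.001, 1.0, -0.0], [1.0, -0.001, 0.0], [0.0, -0.0, -1.0]] cam [ 0.605 -0.197  0.17 ] open 0.1677250092188157 F [-1.2  1.5  2.9]
```

View pics/w12.png

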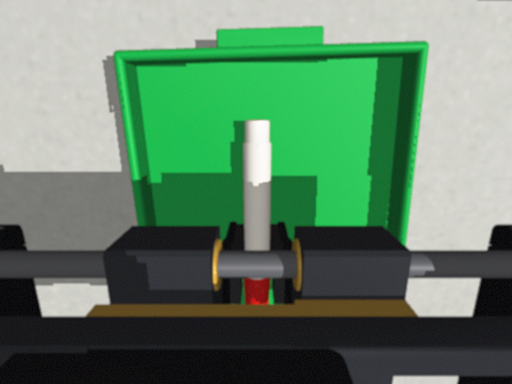

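The pen (col 257, rows 120–300) lies on the green tray floor, clear of the walls. I'll release, lift and back off, leaving the top view clear.

Request:
{"name": "apply_moves", "arguments": {
  "rows": [
    {"x": 0,"y": 0,"z": 0,"rx": 0,"ry": 0,"rz": 0,"claw": 195},
    {"x": 0,"y": 0,"z": 0,"rx": 0,"ry": 0,"rz": 0,"claw": 175},
    {"x": 0,"y": 0,"z": 0,"rx": 0,"ry": 0,"rz": 0,"claw": 155},
    {"x": 0,"y": 0,"z": 0,"rx": 0,"ry": 0,"rz": 0,"claw": 150},
    {"x": 0,"y": 0,"z": -15,"rx": 0,"ry": 0,"rz": 0,"claw": 150},
    {"x": 0,"y": 0,"z": -45,"rx": 0,"ry": 0,"rz": 0,"claw": 150},
    {"x": 0,"y": 0,"z": -90,"rx": 0,"ry": 0,"rz": 0,"claw": 150},
    {"x": 0,"y": -50,"z": -120,"rx": 0,"ry": 0,"rz": 0,"claw": 150},
    {"x": 0,"y": -100,"z": -120,"rx": 0,"ry": 0,"rz": 0,"claw": 150},
    {"x": 0,"y": -150,"z": -120,"rx": 0,"ry": 0,"rz": 0,"claw": 150}
  ]
}}

```text
time_s: 32.98
position: [0.4545, -0.2688, 0.1534]
tcp_rot: [[0.001, 1.0, 0.003], [1.0, -0.001, -0.003], [-0.003, 0.003, -1.0]]
force: [0.0, -1.4, -0.5]
opening: 0.409
grasp_force: 0.0
```

Request:
{"name": "apply_moves", "arguments": {
  "rows": [
    {"x": 0,"y": -20,"z": 0,"rx": 0,"ry": 0,"rz": 0,"claw": 150},
    {"x": 0,"y": -20,"z": 0,"rx": 0,"ry": 0,"rz": 0,"claw": 150},
    {"x": 0,"y": -20,"z": 0,"rx": 0,"ry": 0,"rz": 0,"claw": 150},
    {"x": 0,"y": -20,"z": 0,"rx": 0,"ry": 0,"rz": 0,"claw": 150}
  ]
}}

```text
time_s: 33.48
position: [0.4366, -0.2689, 0.1518]
tcp_rot: [[0.001, 1.0, 0.001], [1.0, -0.001, -0.001], [-0.001, 0.001, -1.0]]
force: [-0.2, 0.0, 0.1]
opening: 0.411
grasp_force: 0.0
```

Run:
```python
from h import *
im,d=capture('top');cv2.imwrite('pics/t9.png',cv2.resize(im[:,:,::-1],(800,600)));c=camera_params('top');P=cloud(c,d);z=P[...,2]
m=(z>.0105)&(z<.065);m[:136]=0;m[195:]=0;m[:,450:]=0;m&=~cv2.dilate((np.abs(z-.022)<.0)*np.uint8(1),None).astype(bool)
m&=(hsv(im)[...,1]<110)
for a,ce,b in blobs(m,10): print(a,ce.round(),np.round(axis(P[b]),1),z[b].max().round(3))
```

```text
17 [213. 147.] [655.2 115.6  34.9   6.9 167. ] 0.025
25 [329. 160.] [ 622.6 -160.1   53.2    6.6  170.6] 0.026
128 [155. 156.] [633.6 254.4  83.3  11.1  95.7] 0.021
27 [243. 169.] [599.1  45.1  21.7   8.6 119.2] 0.04
33 [272. 169.] [600.5 -24.5  20.2  11.1  79.9] 0.056
234 [364. 167.] [ 607.  -245.4   90.    14.8   88.7] 0.025
322 [169. 177.] [580.  222.8 110.9  17.5  96.5] 0.03
18 [213. 182.] [567.2 116.1  41.4   0.7   1.5] 0.024
49 [134. 181.] [571.3 308.4  42.7   6.5  96.7] 0.022
```

View pics/t9.png

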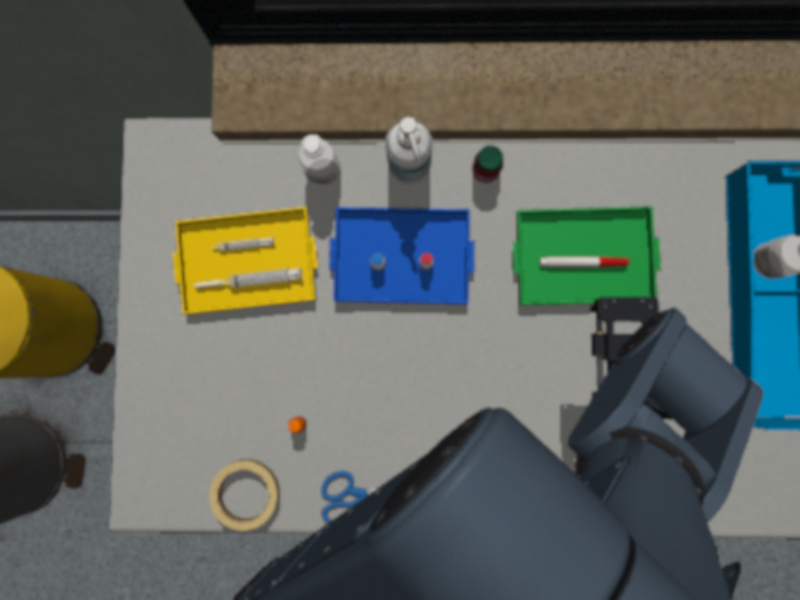

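Everything is in place. The syringes lie side by side in the yellow tray at (245,245) and (250,281). The vials stand at (377,260) and (426,260) in the blue tray, and the pen lies at (585,262) in the green tray. The infusion bottle and pill bottle have not moved, and the gripper touches nothing.

```bash
python3 -c "
from rig import *;print(hand_in())"
```

```text
the job is handed in; nothing more can be done
None
```

The job is done and handed in at about 33 s: both vials stand upright in the blue tray, both syringes lie flat side by side in the yellow tray, the pen lies flat in the green tray, and the bottles behind the trays were left untouched.

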